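# Gauge a round tin in the strapped-down calliper

## Robot

A 6-joint arm with a two-finger parallel gripper is mounted at the origin on a cart in front of the work surface, level with it; the furniture and walls round the work are solid. World frame = base frame: x ahead of the robot, y to its left, z up, the work surface at z = 0. Lengths are in m, angles in rad, forces in N, time in s.
With the tool pointing down it reaches from about 0.325 to 0.75 m from the base axis. Payload 7.6 kg.
Tool frame: the origin (TCP) lies midway between the tips of the shut fingers; the grasp point (between the pads) lies 19 mm behind it; z points along the fingers, y is the line along which they close (so a half turn about z gives the same grasp; the last joint's range is limited). The gripper opens to 85 mm and grips with 20 to 120 N. Pads are 22 mm wide; open, the fingers measure 114 mm over their backs; the gripper's body (76 mm by 85 mm) begins 54 mm behind the grasp point. The pads swing forward as they close: fully open they stand 13 mm farther back than shut.
Start: joints at [1.238, 0.052, 1.401, -0, 1.689, -0.07], TCP at [0.136, 0.507, 0.231] pointing down, gripper open.
Joint ranges: [-2.9, 2.9], [-0.91, 2.17], [0.12, 2.37], [-1.06, 4.2], [0.26, 2.73], [-2.93, 2.93]. Speed limits (rad/s): [2.57, 2.57, 3.01, 3.14, 3.14, 3.14].

## Interface

Orientations are given as a unit quaternion [w, x, y, z].
In Python, from bench import env, cams gives the robot as it stands. Calls block until the motion is done:
- env.move_to(position, orientation): joint-space move of the TCP to a pose.
- env.move_straight(position, orientation=None, max_speed=0.15): straight line of the TCP; orientation=None keeps the orientation; max_speed is the mean speed in m/s.
- env.set_joints(angles): joint-space move.
- env.set_gripper(opening, effort=None): finger opening in m; effort is the grip in N (None keeps the last); returns when the fingers have stopped.
- env.hold(seconds).
- env.solve_ik(position, orientation): joint angles nearest the present ones, or None.
- cams.snapshot(name): name is "side" or "top" or "wrist"; returns a dict with "pixels" (400x640x3 uint8, red, green, blue), "depth" (400x640 float32, m along the optical axis (not along the pixel's ray), 0 where there is no reading), "vfov" (degrees; the focal length in pixels is half the picture's height over the tangent of half this angle, whatever the lens; pixels are square), "cx", "cy" (the principal point, pixels), "D" ([k1, k2, p1, p2, k3] as OpenCV has them; the pictures are not rectified), "rvec" (rotation vector, rad) and "tvec" (3), from world to camera coordinates, as OpenCV has them; the wrist camera has in their place "mount" (4x4, takes a point from camera to tool coordinates, whose origin is the TCP and whose axes are the flange's). Camera axes: x right, y down, z forward; pixel columns grow to the right and rows downward; lengths in m; the calibration is good to about 2 mm. A picture is of the moment at which its call begins: read the wrist's pose just before it.
A pose or a line that the arm cannot do raises env.IKError and nothing moves.
- env.job_done(): hands the job in; it is judged then, once.
Readings, each from a call of its own:
- env.current_time_s(): time.
- env.current_q(): joint angles.
- env.current_joint_vel(): joint speeds.
- env.current_joint_torque(): joint torques, N m.
- env.current_tool_pos(): TCP position.
- env.current_eef_rot(): TCP orientation.
- env.current_ft_force(): force on the tool from outside, world axes, zero at the start.
- env.current_wrist_torque(): the same for the moment, N m.
- env.current_width(): finger opening in m.
- env.current_finger_force(): force on a finger pad.
Only numpy, scipy, OpenCV 4.12 (cv2) and the standard library are available. Lean on these libraries where they do the work, as an engineer would, in place of code of your own. Each camera call takes 0.05 s, during which the arm holds its last target. There are 200 camera calls.

## Task

Take the size of the round tin that stands in front of the calliper's open jaws: with a fingertip, push it in between the jaws until it sits right up against the beam, then push the sliding jaw along the beam until both jaws just close on the tin, and take your hand away so that the size can be read. Only push, gently: do not pinch, lift or tip anything, and leave the second tin and everything else lying about where it is.

Things in the scene. Friction and masses are not known exactly. Their poses are not given: they have to be found in the camera images.
- board: plywood board, immovable, 18 mm thick, a steel calliper strapped flat on it. Origin on its underside under the beam's middle; reaches x -125 to 42, y -125 to 125 mm. x points from the jaws' open mouth to the beam, y along the beam to the fixed jaw. Beam: x 3 to 18 mm, top 6 mm above the board. Straps at y = -94 and +110 mm, 11 mm high.
- mouth (a point): inner corner of beam and fixed jaw, at board (3, 84) mm, on the board's top; axes as board. The gap lies to its -y, open to -x. The jaws are flat prongs 2 to 6 mm above the board, standing 38 mm out from the beam to -x; inner faces at y = 0 (fixed) and -opening (sliding). A tin against the beam has its centre at x = -20 mm (small) or -24 mm (large).
- calliper_jaw (a joint): opening between the jaws in m, 0 shut to 0.1, so the width of what they close on; starts 0.066 to 0.080. It falls as the sliding jaw is pushed along the board's +y; the jaw stays where it is left (friction about 0.8 N).
- screw_mid (a point): middle of the knurled steel thumb-screw upright on the sliding jaw, over the beam, a handy place to push; fixed to the jaw. Head 12 mm in diameter, 12 to 24 mm above the board; this point 18 mm above the board, 34 mm to -y of the sliding jaw's inner face. The slide under it is 25 mm wide, 8 mm high, and starts 17 mm to -y of this point. Axes as board.
- tin_large_mid (a point): centre (half-way up) of the larger round aluminium screw-lid tin, 22 mm tall, 45 g: body 48 mm in diameter up to 12 mm (the jaws take this), lid 50 mm above. Stands on the board.
- tin_small_mid (a point): centre (half-way up) of the smaller tin, 22 mm tall, 45 g: body 40 mm in diameter up to 12 mm (the jaws take this), lid 42 mm above. Stands on the board. One tin, either of the two, stands in front of the gap (centre about 75 mm from the beam); the other, towards the board's -y end, is left alone.
- tin_large: the larger tin itself; origin at the centre of its underside
- tin_small: the smaller tin itself; origin at the centre of its underside
- glue_bottle: white glue bottle with a red needle cap, 35 mm round, 112 mm tall, standing; origin at the centre of its underside; to be left alone
- bead_tube_1: clear tube of red beads with a white cap, 25 mm round, 81 mm tall, standing; origin at the centre of its underside; to be left alone
- bracelet: braided copper-coloured bracelet on a small black card, 76 x 89 x 10 mm, lying; origin at its middle, on the bench; to be left alone
- cutters_sky: sky-blue side cutters, 128 x 68 x 14 mm, lying; origin at its middle, on the bench; to be left alone
- tweezers: steel tweezers, 133 mm long, 10 mm high, lying along their own y; origin at the middle, on the bench; to be left alone
- needle_file: needle file with a wooden handle, 145 mm long, 14 mm thick, lying along its own y; origin at the middle, on the bench; to be left alone
- pencil_a: green pencil, 123 mm long, 7 mm thick, lying along its own y; origin at the middle, on the bench; to be left alone
Mind the look-alikes: they are no part of the job. What is shaped like the tin_large but blue is not meant. What is shaped like the tin_small but green is not meant.

How it is judged:
By the outcome, as a careful person would: the job done as asked, in the order asked, and still so for the second after the job is handed in, with the robot touching nothing.
It also fails if it takes over 45 s, if anything falls off the work surface, if the arm or the gripper's body presses on something with over 40 N, if the wrist force passes 120 N, or if a joint passes its speed limit or range.

## Working session

There is one attempt and no reset: what is moved stays moved. The work goes in short steps, each a Python script; the robot and the scene stay as the last script left them, time stands still between calls to the robot, and variables do not carry over. Pictures are saved under pics/ and viewed, at most 10 in all, crops included, and the job is handed in when it is done.

```bash
ls; mkdir -p pics
python3 - <<'E'
from bench import env,cams
import cv2,pickle
for n in ("top","side"):
    s=cams.snapshot(n); pickle.dump(s,open(f"pics/{n}0.pkl","wb"))
    cv2.imwrite(f"pics/{n}0.png",s["pixels"][:,:,::-1])
    print(n,s["vfov"],s["cx"],s["cy"],s["D"],s["rvec"],s["tvec"])
print(env.current_eef_rot(),env.current_time_s())
E
```

```text
pics
top 47.21530388169839 321.24383622624 192.09861875438503 [-0.11019115  0.          0.          0.          0.        ] [ 2.15968697 -2.14314099  0.13619994] [0.04576632 0.5015867  1.38513997]
side 57.37472828209114 324.04853639907714 207.85097401021093 [-0.04500266  0.          0.          0.          0.        ] [ 2.27783212 -0.27575361  0.11825222] [-0.49896936  0.16532379  1.11907657]
[-1.41786612e-04  1.31005309e-01  9.91381406e-01 -7.05105274e-04] 0.1
```

View pics/top0.png

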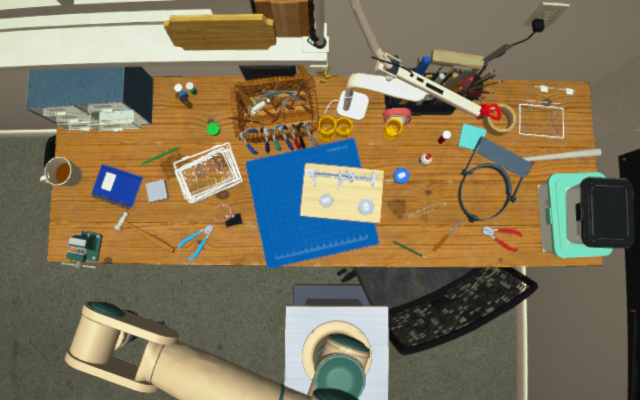

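View pics/side0.png

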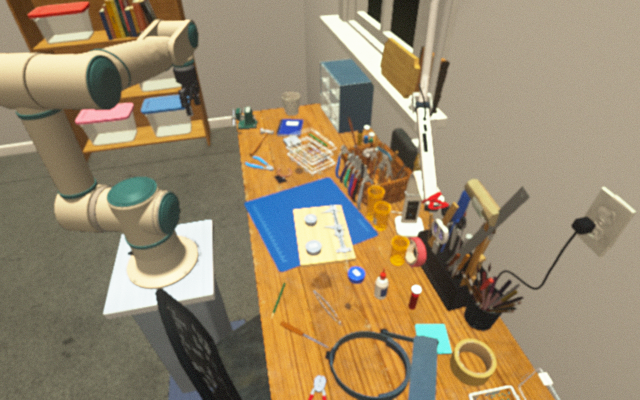

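Top view: the board covers (302–383, 163–222) with the beam along its upper edge. Two silver tins stand at (333,201) and (366,207). The look-alikes are the blue tin (401,175) and the green tin (213,128). Board +y points image-left, so the tin in front of the gap should be the left one. I'll check that in a close crop.

```bash
cat > h.py <<'E'
import numpy as np,cv2
def K(s):
    f=200/np.tan(np.radians(s["vfov"])/2); return np.array([[f,0,s["cx"]],[0,f,s["cy"]],[0,0,1]])
def ray(s,px,z):
    """pixels -> world points on plane z"""
    u=cv2.undistortPoints(np.float64(px).reshape(-1,1,2),K(s),np.float64(s["D"]))[:,0]
    R=cv2.Rodrigues(np.float64(s["rvec"]))[0]; C=-R.T@np.ravel(s["tvec"])
    d=np.c_[u,np.ones(len(u))]@R
    return C+d*((z-C[2])/d[:,2])[:,None]
def proj(s,P):
    return cv2.projectPoints(np.float64(P).reshape(-1,1,3),np.float64(s["rvec"]),np.float64(s["tvec"]),K(s),np.float64(s["D"]))[0][:,0]
E
python3 - <<'E'
import pickle,cv2,numpy as np
from h import *
s=pickle.load(open("pics/top0.pkl","rb")); im=s["pixels"]
c=im[155:230,292:392,::-1]; cv2.imwrite("pics/crop0.png",cv2.resize(c,None,fx=8,fy=8,interpolation=cv2.INTER_CUBIC))
hsv=cv2.cvtColor(im,cv2.COLOR_RGB2HSV); print(hsv[215,315],hsv[201,333],hsv[207,366])
m=cv2.inRange(hsv,(10,40,120),(35,160,255)); roi=np.zeros_like(m); roi[155:230,292:392]=m[155:230,292:392]
cs=max(cv2.findContours(cv2.morphologyEx(roi,cv2.MORPH_CLOSE,np.ones((3,3))),0,2)[0],key=cv2.contourArea)
box=cv2.boxPoints(cv2.minAreaRect(cv2.convexHull(cs)));W=ray(s,box,.018);print(box,W,[np.linalg.norm(W[i]-W[i-1]) for i in range(4)])
print(ray(s,[[333,201],[366,207]],.04))
print([s["depth"][v,u] for u,v in((333,201),(366,207),(345,215))])
E
```

```text
[ 24  81 243] [ 20  83 213] [105  16 228]
[[295.96045 214.07167]
 [308.5539  145.70729]
 [394.93835 161.62022]
 [382.3449  229.9846 ]] [[ 0.43358045  0.12790678  0.018     ]
 [ 0.65164662  0.09122429  0.018     ]
 [ 0.60233665 -0.18302186  0.018     ]
 [ 0.38595671 -0.14095998  0.018     ]] [np.float64(0.2730519287793806), np.float64(0.22112996720475986), np.float64(0.2786438995128268), np.float64(0.22043022006126967)]
[[ 0.47295355  0.01320752  0.04      ]
 [ 0.45513614 -0.08830623  0.04      ]]
[np.float32(1.4270972), np.float32(1.4060539), np.float32(1.4208343)]
```

View pics/crop0.png

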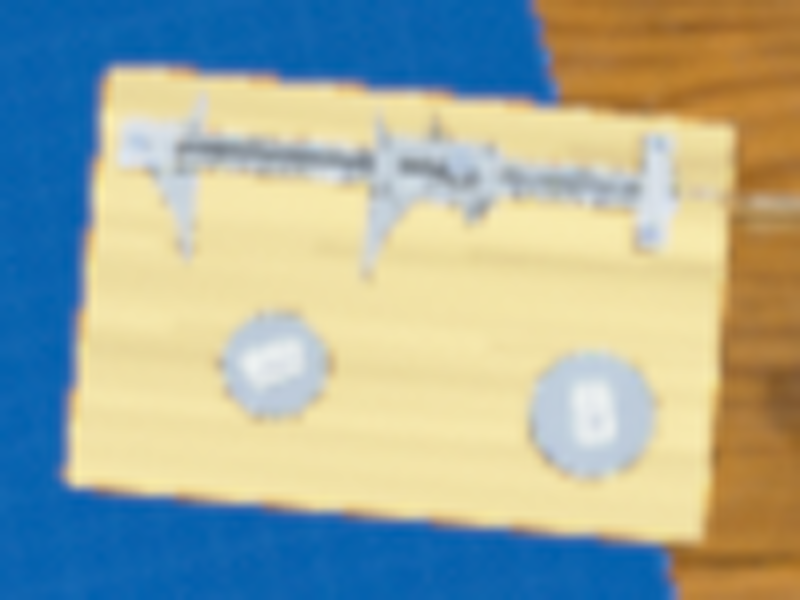

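The crop confirms it. The target is the small tin at crop (275,365), image (326,201), with the open jaws above it: fixed at crop x≈185, sliding at crop x≈370. The large tin at crop (592,415) stays put. Next I'll shut the gripper and look from close up with the wrist camera.

```bash
cat >> h.py <<'E'
from scipy.spatial.transform import Rotation as Rn
def down(yaw,tilt=0.0):
    """tool z down, tool x = -board x (yaw = board yaw); tilt tips the tool z towards board +x"""
    c,s=np.cos(yaw),np.sin(yaw)
    R=np.array([[-c,-s,0],[-s,c,0],[0,0,-1]]).T
    R=np.array([[-c,-s,0],[-s,c,0],[0,0,-1.]]).T
    R=Rn.from_rotvec(-tilt*np.array([-s,c,0])).as_matrix()@R
    return Rn.from_matrix(R).as_quat()[[3,0,1,2]]
def wristcam(s,pos,q):
    T=np.eye(4);T[:3,:3]=Rn.from_quat(np.r_[q[1:],q[0]]).as_matrix();T[:3,3]=pos
    M=np.linalg.inv(T@np.array(s["mount"])); s=dict(s);s["rvec"]=cv2.Rodrigues(M[:3,:3])[0];s["tvec"]=M[:3,3];return s
E
python3 - <<'E'
import pickle
from h import *
from bench import env,cams
s=pickle.load(open("pics/top0.pkl","rb"))
cor=np.array([[105,66],[737,126],[703,541],[67,487]])/8+[292,155]
W=ray(s,cor,.018);print(W,[np.linalg.norm(W[i]-W[i-1]) for i in range(4)])
yd=(W[0]-W[1]+W[3]-W[2]);yaw=np.arctan2(-yd[0],yd[1]);print("yaw",yaw)
pts=np.array([[275,365],[592,415]])/8+[292,155];print(ray(s,pts,.04))
print(down(yaw), Rn.from_quat(down(yaw,.3)[[1,2,3,0]]).as_matrix()[:,2])
env.set_gripper(0.0,20)
p=W.mean(0)
env.move_to([p[0]-0.02,p[1],0.27],down(yaw))
pos,q=env.current_tool_pos(),env.current_eef_rot()
w=cams.snapshot("wrist");print(w["mount"],w["vfov"],w["D"],pos,q,env.current_width(),env.current_time_s(),env.current_ft_force())
pickle.dump(wristcam(w,pos,q),open("pics/w0.pkl","wb"))
cv2.imwrite("pics/w0.png",w["pixels"][:,:,::-1])
E
```

```text
[[ 0.59479141  0.10137894  0.018     ]
 [ 0.57265436 -0.14827755  0.018     ]
 [ 0.40878771 -0.13341947  0.018     ]
 [ 0.42806325  0.11407071  0.018     ]] [np.float64(0.16721052634484224), np.float64(0.2506360221481272), np.float64(0.1645388697393615), np.float64(0.2482396727099887)]
yaw -0.08310868163255514
[[ 0.47396301  0.03359181  0.04      ]
 [ 0.45552203 -0.08830782  0.04      ]]
[0.         0.04154238 0.99913674 0.        ] [ 0.29450021 -0.02453203 -0.95533649]
[[-1.21005402e-03 -9.65685748e-01 -2.59710552e-01  6.41376812e-02]
 [ 9.99999128e-01 -1.03128650e-03 -8.24588312e-04 -1.49634086e-05]
 [ 5.28457194e-04 -2.59711324e-01  9.65686155e-01 -1.43505194e-01]
 [ 0.00000000e+00  0.00000000e+00  0.00000000e+00  1.00000000e+00]] 68.81401993278874 [-0.00878607  0.          0.          0.          0.        ] [ 0.48110271 -0.01591633  0.26995201] [-3.02757490e-05  4.10643353e-02  9.99156500e-01  8.54334072e-05] 0.00018806677647596428 3.1583 [ 0.31411159 -0.46203188  0.36861285]
```

View pics/w0.png

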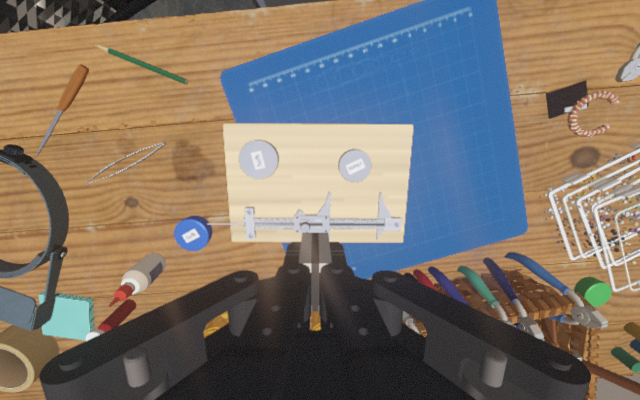

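The wrist view shows the board at (224–412, 124–243), the small tin at (355,166), the large tin at (259,159) and the jaws at about (328,205) and (382,205). The blue look-alike is at (193,233).

Run:
```python
import pickle
from h import *
s=pickle.load(open("pics/w0.pkl","rb"));im=s["pixels"]
hsv=cv2.cvtColor(im,cv2.COLOR_RGB2HSV); print(hsv[190,300],hsv[155,340],hsv[150,245])
m=cv2.inRange(hsv,(15,55,150),(35,170,255)); r=np.zeros_like(m); r[112:255,212:425]=m[112:255,212:425]
# straight edges: left/right/top by line fits on the mask
r=cv2.morphologyEx(r,cv2.MORPH_OPEN,np.ones((3,3)))
top=[(u,np.flatnonzero(r[:,u])[0]-.5) for u in range(240,400,4)]
L=[(np.flatnonzero(r[v])[0]-.5,v) for v in range(132,205,3)]
R=[(np.flatnonzero(r[v])[-1]+.5,v) for v in range(132,235,3)]
fit=lambda p:cv2.fitLine(np.float32(ray(s,p,.018)[:,:2]),cv2.DIST_HUBER,0,.01,.01).ravel()
ft,fl,fr=fit(top),fit(L),fit(R)
def X(a,b):
    t=np.linalg.solve(np.c_[a[:2],-b[:2]],b[2:]-a[2:]);return a[2:]+t[0]*a[:2]
A,B=X(ft,fl),X(ft,fr)   # (-125,-125),( -125,125)
d=B-A;yaw=np.arctan2(-d[0],d[1]);print("corners",A,B,np.linalg.norm(d),"yaw",yaw,[np.arctan2(f[1],f[0])for f in(fl,fr)])
x=np.array([np.cos(yaw),np.sin(yaw)]);y=np.array([-x[1],x[0]])
O=(A+B)/2+.125*x;print("origin",O)
np.save("board.npy",np.r_[O,yaw])
def b(px,z):
    w=ray(s,px,z)[:,:2]-O;return np.c_[w@x,w@y]*1e3
for n,c,rad in(("small",(355,166),24),("large",(259,159),26)):
    k=cv2.inRange(hsv,(90,8,90),(130,70,255));q=np.zeros_like(k);cv2.circle(q,c,rad,255,-1)
    cs=max(cv2.findContours(k&q,0,2)[0],key=cv2.contourArea);e=cv2.minEnclosingCircle(cv2.convexHull(cs))
    print(n,e,b([e[0],(e[0][0]+e[1],e[0][1])],.04))
print(b([(404,242),(328,195),(382,195)],.018))
cv2.imwrite("pics/w0c.png",cv2.resize(im[185:247,225:411,::-1],None,fx=4.3,fy=4.3,interpolation=cv2.INTER_CUBIC))
```

```text
[ 20  51 232] [ 19  50 224] [114  17 207]Traceback (most recent call last):
  File "<stdin>", line 8, in <module>
IndexError: index 0 is out of bounds for axis 0 with size 0
```

```bash
cat > m.py <<'E'
import pickle
from h import *
s=pickle.load(open("pics/w0.pkl","rb"));im=s["pixels"]
hsv=cv2.cvtColor(im,cv2.COLOR_RGB2HSV); print(hsv[118,300],hsv[150,218],hsv[130,300])
m=cv2.inRange(hsv,(12,30,185),(35,110,255)); r=np.zeros_like(m); r[112:255,212:425]=m[112:255,212:425]
r=cv2.morphologyEx(r,cv2.MORPH_CLOSE,np.ones((3,3)))
n,lab,st,_=cv2.connectedComponentsWithStats(r);k=1+st[1:,4].argmax();r=np.uint8(lab==k)*255;print(st[k])
top=[(u,np.flatnonzero(r[:,u])[0]-.5) for u in range(240,400,4)]
L=[(np.flatnonzero(r[v])[0]-.5,v) for v in range(132,205,3)]
R=[(np.flatnonzero(r[v])[-1]+.5,v) for v in range(132,235,3)]
fit=lambda p:cv2.fitLine(np.float32(ray(s,p,.018)[:,:2]),cv2.DIST_HUBER,0,.01,.01).ravel()
ft,fl,fr=fit(top),fit(L),fit(R)
def X(a,b):
    t=np.linalg.solve(np.c_[a[:2],-b[:2]],b[2:]-a[2:]);return a[2:]+t[0]*a[:2]
A,B=X(ft,fl),X(ft,fr)   # (-125,-125),( -125,125)
d=B-A;yaw=np.arctan2(-d[0],d[1]);print("corners",A,B,np.linalg.norm(d),"yaw",yaw,[np.arctan(f[1]/f[0])for f in(fl,fr)])
x=np.array([np.cos(yaw),np.sin(yaw)]);y=np.array([-x[1],x[0]])
O=(A+B)/2+.125*x;print("origin",O)
np.save("board.npy",np.r_[O,yaw])
def b(px,z):
    w=ray(s,px,z)[:,:2]-O;return np.c_[w@x,w@y]*1e3
for n,c,rad in(("small",(355,166),24),("large",(259,159),26)):
    k=cv2.inRange(hsv,(90,8,90),(130,70,255));q=np.zeros_like(k);cv2.circle(q,c,rad,255,-1)
    cs=max(cv2.findContours(k&q,0,2)[0],key=cv2.contourArea);e=cv2.minEnclosingCircle(cv2.convexHull(cs))
    print(n,e,b([e[0],(e[0][0]+e[1],e[0][1])],.04))
print(b([(404,242),(328,195),(382,195)],.018))
cv2.imwrite("pics/w0c.png",cv2.resize(im[185:247,225:411,::-1],None,fx=4.3,fy=4.3,interpolation=cv2.INTER_CUBIC))
E
python3 m.py
```

```text
[108 139 173] [ 16 114 184] [ 19  49 230]
[  212   123   201   127 16811]
corners [ 0.4104496  -0.13299109] [0.43204162 0.11721431] 0.25113532 yaw -0.08608392 [np.float32(-0.087527), np.float32(-0.08767397)]
origin [ 0.54578274 -0.0186356 ]
small ((355.19696044921875, 165.1969757080078), 15.144413948059082) [[-73.56703421  48.7732123 ]
 [-73.62760599  68.23651902]]
large ((258.29010009765625, 158.61224365234375), 18.511428833007812) [[-81.67910974 -75.3338726 ]
 [-81.73526695 -51.67616593]]
[[ 42.15659322 127.54915434]
 [-28.38542014  15.43742056]
 [-28.60041188  90.91791839]]
```

View pics/w0c.png

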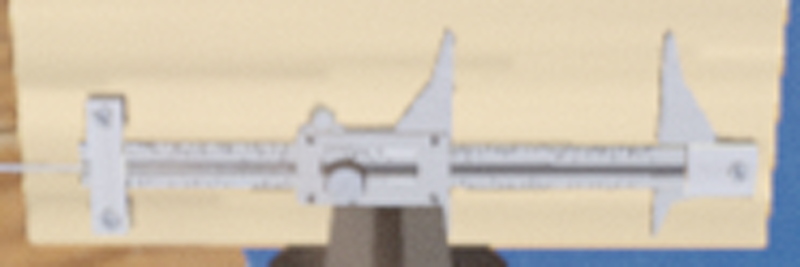

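The scale agrees: the board measures 251 mm against 250, and the small tin is at board (−73.6, 48.8) mm. The crop shows the jaws' inner faces at crop x≈453 and 660, and the screw at (343,182). I'll push the tin most of the way in with the tool tilted so the tip touches low, then back off and look.

```bash
cat >> h.py <<'E'
import pickle
O=np.load("board.npy");yaw=O[2];O=O[:2]
bx=np.array([np.cos(yaw),np.sin(yaw)]);by=np.array([-bx[1],bx[0]])
def P(x,y,z): return np.r_[O+(bx*x+by*y)/1e3,.018+z/1e3]      # board mm, z above board top
def Bd(w): w=np.atleast_2d(w)[:,:2]-O; return np.c_[w@bx,w@by]*1e3
def look(name):
    from bench import env,cams
    pos,q=env.current_tool_pos(),env.current_eef_rot()
    w=wristcam(cams.snapshot("wrist"),pos,q);pickle.dump(w,open(f"pics/{name}.pkl","wb"));return w
def tin(w,guess,rad=22):
    """lid centre near board guess (mm)"""
    c=proj(w,P(*guess,22))[0];e0=proj(w,P(guess[0],guess[1]+rad,22))[0];r=int(np.linalg.norm(e0-c)*1.35)
    hsv=cv2.cvtColor(w["pixels"],cv2.COLOR_RGB2HSV);k=cv2.inRange(hsv,(90,8,90),(130,70,255))
    q=np.zeros_like(k);cv2.circle(q,tuple(int(v) for v in c),r,255,-1)
    cs=max(cv2.findContours(k&q,0,2)[0],key=cv2.contourArea);e=cv2.minEnclosingCircle(cv2.convexHull(cs))
    return Bd(ray(w,[e[0],(e[0][0]+e[1],e[0][1])],.04))
E
python3 - <<'E'
from h import *
from bench import env
w=pickle.load(open("pics/w0.pkl","rb"))
px=lambda a,b:(225+a/4.3,185+b/4.3)
print("slid/fixed faces",Bd(ray(w,[px(453,90),px(659,90)],.024)),"screw",Bd(ray(w,[px(343,182)],.042)))
q=down(yaw,.3)
env.move_to(P(-124,48.8,70),q)
env.move_straight(P(-124,48.8,5),max_speed=.1)
f0=np.array(env.current_ft_force());print(f0,Bd(env.current_tool_pos()),env.current_tool_pos()[2]-.018)
env.move_straight(P(-60,48.8,5),max_speed=.04)
print(np.array(env.current_ft_force())-f0)
env.move_straight(P(-52,48.8,5),max_speed=.02)
print(np.array(env.current_ft_force())-f0,Bd(env.current_tool_pos()))
env.move_straight(P(-75,48.8,5),max_speed=.1)
env.move_straight(P(-105,48.8,170),max_speed=.25)
w=look("w1");print("tin",tin(w,(-22,48.8)),env.current_time_s())
cv2.imwrite("pics/w1.png",w["pixels"][:,:,::-1])
E
```

```text
slid/fixed faces [[-14.24592848  18.64692873]
 [-14.43043214  85.26104384]] screw [[ 10.7147462  -16.46000856]]
[ 0.04199097 -0.75514914  0.54233595] [[-123.31720229   48.77399986]] 0.0057710837269405076
[-4.03421895  1.80628269  5.16742182]
[-2.1826773   0.95653097  4.33520649] [[-51.29611036  48.85920228]]
tin [[-18.76559999  49.06642388]
 [-18.75242488  67.41502661]] 8.325
```

View pics/w1.png

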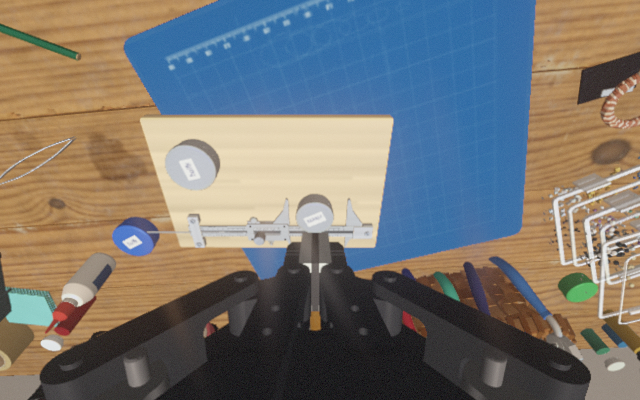

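The tin is between the jaws, lid at (314,213), but the finger hides the beam. I'll look again from farther ahead, with a clear view.

Run:
```python
from h import *
from bench import env
env.move_to(P(45,35,160),down(yaw))
w=look("w2");print("tin",tin(w,(-19,48.8)),"large",tin(w,(-81.7,-75.3),25),env.current_time_s())
c=proj(w,P(-10,45,10))[0];print(c,proj(w,P(-17,64,22)),[proj(w,P(3,y,6)) for y in(30,84)])
u,v=int(c[0]),int(c[1]);u0=max(0,u-110);v0=max(0,v-75)
print(u0,v0);cv2.imwrite("pics/w2.png",cv2.resize(w["pixels"][v0:v0+150,u0:u0+200,::-1],None,fx=4,fy=4,interpolation=cv2.INTER_CUBIC))
```

```text
tin [[-21.25468344  48.46049299]
 [-21.23982483  68.42235791]] large [[-82.48986663 -75.69703568]
 [-82.36987573 -48.93736958]] 9.175
[325.12174161 131.23028185] [[346.02236021 123.93822228]] [array([[309.90546686, 144.42250966]]), array([[363.82822715, 144.37579665]])]
215 56
```

View pics/w2.png

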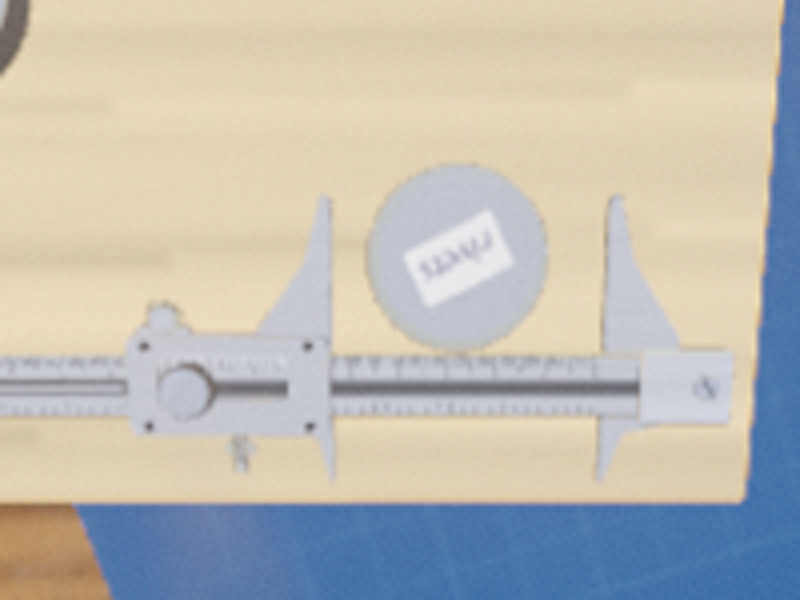

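The clear view shows the small tin's lid centred at crop (457,257), board (−21.2, 48.5) mm. That leaves it about 4 mm short of the beam at crop row 350. I'll finish with small, force-watched steps, with the tip slightly higher because it rubbed the board.

Run:
```python
from h import *
from bench import env
q=down(yaw,.3)
env.move_to(P(-95,48.5,60),q)
env.move_straight(P(-75,48.5,7),max_speed=.12)
env.move_straight(P(-56,48.5,7),max_speed=.05)
f0=np.array(env.current_ft_force());print(f0)
env.move_straight(P(-50,48.5,7),max_speed=.02)
for x in np.arange(-49.5,-45.4,.5):
    env.move_straight(P(x,48.5,7),max_speed=.01)
    f=np.array(env.current_ft_force())-f0;p=env.current_tool_pos()
    print(x,f.round(2),Bd(p)[0].round(2),round(p[2]*1e3-18,2))
    if f[0]<-1.2: break
env.move_straight(P(-70,48.5,9),max_speed=.1)
env.move_straight(P(-85,40,70),max_speed=.2)
env.move_to(P(45,35,160),down(yaw))
w=look("w3");print("tin",tin(w,(-17,48.8)),env.current_time_s())
c=w["pixels"][56:206,215:415,::-1];cv2.imwrite("pics/w3.png",cv2.resize(c,None,fx=4,fy=4,interpolation=cv2.INTER_CUBIC))
```

```text
[-0.50595323 -0.60973819 -0.25029004]
-49.5 [ 0.6   0.55 -0.36] [-49.54  48.51] 6.98
-49.0 [0.37 1.04 0.14] [-49.    48.52] 7.0
-48.5 [ 0.6   1.08 -0.23] [-48.5   48.48] 6.98
-48.0 [-1.11  0.88  0.9 ] [-48.16  48.5 ] 6.88
-47.5 [-3.7   0.83  3.11] [-47.89  48.49] 6.76
tin [[-18.23518768  48.75372547]
 [-18.22015405  68.85435555]] 14.4667
```

View pics/w3.png

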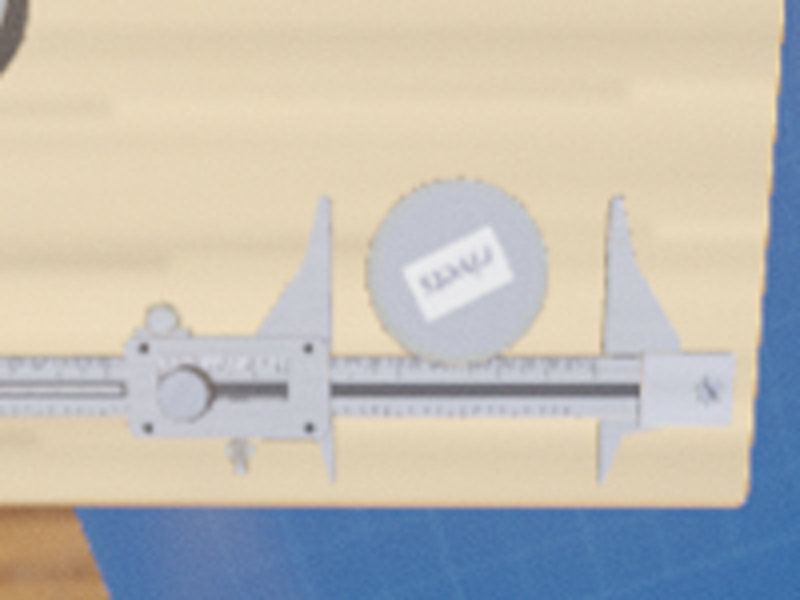

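Run:
```python
from h import *
w=pickle.load(open("pics/w3.pkl","rb"));g=cv2.cvtColor(w["pixels"],cv2.COLOR_RGB2GRAY).astype(int)
for cx in(-17,-18.2): print(cx,"far/near lid rows",[proj(w,P(cx+d,48.7,22))[0].round(1) for d in(-21,21)])
print("beam rows",[proj(w,P(x,35,6))[0].round(1) for x in(3,18)],"board edge",proj(w,P(42,35,0))[0])
u=329;print("col",u,list(zip(range(96,106),g[96:106,u])),list(zip(range(139,152),g[139:152,u])))
u=310;print("beam col",list(zip(range(139,165),g[139:165,u])))
print("edge",list(zip(range(178,186),g[178:186,u])))
for n in("w2","w3"):
  w=pickle.load(open(f"pics/{n}.pkl","rb"));d=w["depth"];c=proj(w,P(-18,48.7,22))[0].astype(int);print(d[c[1]-12:c[1]+13:6,c[0]-12:c[0]+13:6].round(4))
```

```text
-17 far/near lid rows [array([329.9, 100.5]), array([329.4, 147.2])]
-18.2 far/near lid rows [array([330. ,  99.1]), array([329.4, 145.9])]
beam rows [array([314.9, 144.9]), array([314.9, 159.9])] board edge [314.95648627 182.01626357]
col 329 [(96, np.int64(210)), (97, np.int64(212)), (98, np.int64(211)), (99, np.int64(204)), (100, np.int64(193)), (101, np.int64(195)), (102, np.int64(196)), (103, np.int64(198)), (104, np.int64(197)), (105, np.int64(197))] [(139, np.int64(195)), (140, np.int64(196)), (141, np.int64(194)), (142, np.int64(196)), (143, np.int64(197)), (144, np.int64(196)), (145, np.int64(192)), (146, np.int64(192)), (147, np.int64(192)), (148, np.int64(197)), (149, np.int64(204)), (150, np.int64(202)), (151, np.int64(180))]
beam col [(139, np.int64(218)), (140, np.int64(220)), (141, np.int64(217)), (142, np.int64(216)), (143, np.int64(217)), (144, np.int64(199)), (145, np.int64(184)), (146, np.int64(193)), (147, np.int64(199)), (148, np.int64(203)), (149, np.int64(204)), (150, np.int64(204)), (151, np.int64(177)), (152, np.int64(121)), (153, np.int64(108)), (154, np.int64(115)), (155, np.int64(169)), (156, np.int64(201)), (157, np.int64(202)), (158, np.int64(200)), (159, np.int64(202)), (160, np.int64(212)), (161, np.int64(218)), (162, np.int64(220)), (163, np.int64(216)), (164, np.int64(212))]
edge [(178, np.int64(210)), (179, np.int64(212)), (180, np.int64(209)), (181, np.int64(197)), (182, np.int64(169)), (183, np.int64(119)), (184, np.int64(110)), (185, np.int64(109))]
[[0.2641 0.2645 0.2635 0.2627 0.2639]
 [0.2654 0.2646 0.2659 0.2636 0.2674]
 [0.2671 0.2667 0.2662 0.2664 0.2676]
 [0.2685 0.2682 0.2685 0.2688 0.2691]
 [0.2702 0.2686 0.2697 0.     0.2707]]
[[0.263  0.2631 0.2636 0.2625 0.2648]
 [0.266  0.2645 0.2646 0.2649 0.2654]
 [0.266  0.2663 0.2671 0.2654 0.2656]
 [0.2682 0.2666 0.2667 0.266  0.267 ]
 [0.269  0.2692 0.2679 0.2682 0.2685]]
```

The beam edge and the lid rows agree with a seated tin to within about 0.5 mm, and the force rose sharply on contact, so the tin is against the beam. Now I'll push the screw along +y, watching the force.

Run:
```python
from h import *
from bench import env
q=down(yaw)
X=10.6
env.move_to(P(X,-47,60),q)
env.move_straight(P(X,-47,13),max_speed=.1);env.hold(.1)
F=lambda:np.mean([env.current_ft_force() for _ in range(1)],axis=0)
f0=F();print(f0.round(2),Bd(env.current_tool_pos()),env.current_tool_pos()[2]*1e3-18)
log=[];hit=0
for y in np.r_[np.arange(-43,-14.9,4),np.arange(-14,2,.6)]:
    env.move_straight(P(X,y,13),max_speed=.03 if y<-14.5 else .015)
    f=F()-f0;fy=float(f[:2]@by);log.append((round(float(y),1),round(fy,2),round(float(Bd(env.current_tool_pos())[0,1]),2)))
    if fy<-3.2: break
print(log)
y=log[-1][0]
env.move_straight(P(X,y-15,13),max_speed=.08)
env.move_straight(P(X,y-25,70),max_speed=.2)
env.move_to(P(45,35,160),q)
w=look("w4");print("tin",tin(w,(-17,64)),env.current_time_s())
cv2.imwrite("pics/w4.png",cv2.resize(w["pixels"][56:206,215:415,::-1],None,fx=4,fy=4,interpolation=cv2.INTER_CUBIC))
```

```text
[-0.23 -0.19  0.67] [[ 11.37602158 -46.93417577]] 14.143671066970718
[(-43.0, 0.32, -42.79), (-39.0, -1.11, -38.78), (-35.0, 0.5, -34.81), (-31.0, 0.9, -30.78), (-27.0, 0.43, -26.77), (-23.0, 0.68, -22.76), (-19.0, 0.32, -18.74), (-15.0, 0.52, -14.73), (-14.0, -0.36, -13.99), (-13.4, -1.15, -13.45), (-12.8, -0.66, -12.78), (-12.2, -1.01, -12.17), (-11.6, -0.45, -11.54), (-11.0, -0.33, -10.94), (-10.4, -0.79, -10.34), (-9.8, 0.16, -9.77), (-9.2, -0.67, -9.16), (-8.6, -1.6, -8.55), (-8.0, -1.81, -8.15), (-7.4, -3.77, -7.74)]
tin [[-17.21866653  69.7847649 ]
 [-17.2333637   93.2161285 ]] 22.425
```

View pics/w4.png

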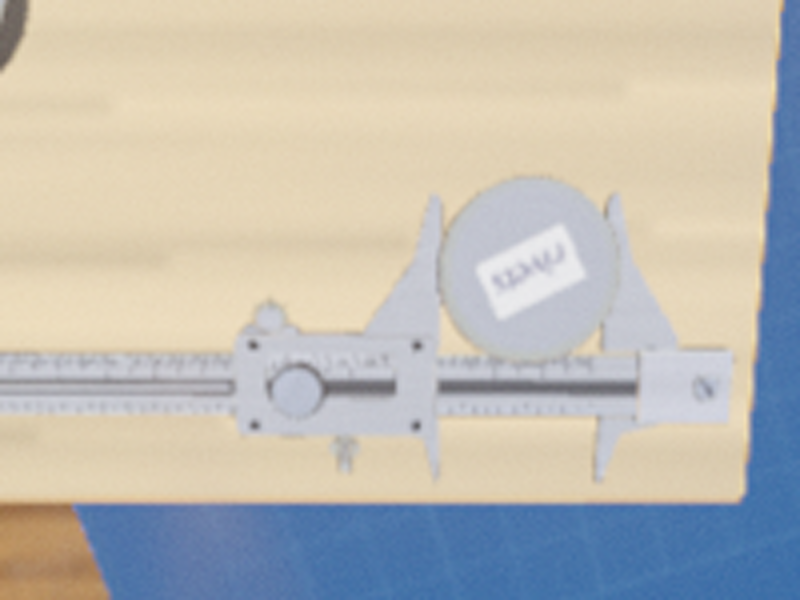

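Both jaws are now on the tin. The face gap is crop 440–603, about 40 mm. One check remains: whether the tin stayed against the beam while it slid.

Run:
```python
from h import *
a,b=[cv2.cvtColor(pickle.load(open(f"pics/{n}.pkl","rb"))["pixels"],cv2.COLOR_RGB2GRAY) for n in("w3","w4")]
def match(box,dx=0):   # subpixel shift of patch a->b by upsampled matching
    u0,v0,u1,v1=box;k=8
    A=cv2.resize(a[v0:v1,u0:u1],None,fx=k,fy=k,interpolation=cv2.INTER_CUBIC)
    B=cv2.resize(b[v0-4:v1+4,u0+dx-5:u1+dx+5],None,fx=k,fy=k,interpolation=cv2.INTER_CUBIC)
    _,s,_,l=cv2.minMaxLoc(cv2.matchTemplate(B,A,cv2.TM_CCOEFF_NORMED));return round(s,3),l[0]/k-5+dx,l[1]/k-4
print("fixed block",match((374,140,402,166)))
print("lower fixed",match((362,158,376,180)))
print("lid label",match((312,108,348,140),18))
print("lid far rim",match((316,96,344,106),18))
print("slider",match((246,136,298,168),27))
```

```text
fixed block (0.919, -0.75, -0.875)
lower fixed (0.776, -0.875, 0.375)
lid label (0.987, 18.0, -0.5)
lid far rim (0.9, 18.75, -0.375)
slider (0.918, 27.25, -0.625)
```

```bash
python3 -c "
from bench import env
print(env.job_done(),env.current_time_s())"
```

```text
the job is handed in; nothing more can be done
the job is handed in; nothing more can be done
```

I pushed the small tin up against the beam and closed the sliding jaw on it (about 40 mm in the last picture). Then I backed the hand clear and handed the job in at about 22 s; the large tin and everything else were not touched.

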